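# Clip in the drive stem and tug-test it

### The arm

A 6-joint arm with a two-finger parallel gripper is mounted at the origin on the work surface. World frame = base frame: x ahead of the robot, y to its left, z up, the work surface at z = 0. Lengths are in m, angles in rad, forces in N, time in s.
With the tool pointing down it reaches from about 0.275 to 0.85 m from the base axis. Payload 5.2 kg.
Tool frame: the origin (TCP) lies on the centre line of the jaws, within the pads' length; the fingertips stand arm.nose_length ahead of it and the grasp point (between the pads) lies 6 mm ahead of it (arm.nose_length is the distance from the TCP to the fingertips, in m); z points along the fingers, y is the line along which they close (so a half turn about z gives the same grasp; the last joint's range is limited). The gripper opens to 85 mm and grips with 20 to 120 N. Pads are 22 mm wide; open, the fingers measure 114 mm over their backs; the gripper's body (76 mm by 85 mm) begins 54 mm behind the grasp point. The pads swing forward as they close: fully open they stand 13 mm farther back than shut.
Start: joints at [-1.485, 0.259, 1.535, -0, 1.348, -0.203], TCP at [0.157, -0.527, 0.256] pointing down, gripper open.
Joint ranges: [-3.14, 3.14], [-0.91, 2.08], [0.19, 2.58], [-1.22, 4.36], [0.22, 2.71], [-3.12, 3.12]. Speed limits (rad/s): [2.57, 2.57, 3.14, 3.14, 3.14, 3.14].

### API

Orientations are given as a rotation vector (axis times angle).
In Python, from station import arm gives the robot as it stands.
- The arm moves only by the shell command python3 shift.py 'ROWS' [OPENING] [FORCE]. ROWS is a JSON list that holds a single list of rows (three levels of brackets), with 1 to 10 rows, each of 6 numbers: dx, dy, dz in units of 25 mm, then a rotation vector rx, ry, rz in units of 0.25 rad; each row shifts and turns the commanded pose from where the row before left it, along the tool's axes as they then stand; what a row does not reach is not made up. A row lasts 1/10 s, in which the tool goes at most 0.05 m and 0.15 rad, less where a joint would pass 70% of its speed; a pose out of reach is approached as far as the arm can. OPENING is the finger opening in m, set as the command begins (- or left out keeps the last). The fingers move at their own pace and stop on an object; FORCE is the grip in N (left out, the last holds). Time passes only in rows, so rows that do not move let the fingers close. It prints the time, the measured TCP pose, the force, the opening and the grip force at its end. Input that does not fit is refused with a message, and nothing moves.
- arm.read_state(): the state, without advancing time (a new reading comes with each control period).
- arm.camera(name): name is "scene" or "top" or "wrist"; returns the picture (400x640x3 uint8, red, green, blue); there is no depth.
- arm.camera_model(name): a dict with "fx", "fy", "cx", "cy" (pixels), "world_from_camera" (4x4, takes a point from camera to world coordinates). Camera axes: x right, y up, looking along -z (the intrinsics and any distortion apply to the point x, -y, -z); pixel columns grow to the right and rows downward; lengths in m; the calibration is good to about 2 mm. A picture is of the moment at which its call begins: read the wrist's pose just before it. camera_model takes no time and is no camera call; for the wrist camera it gives the pose at the moment of the call.
- arm.hand_in(): hands the job in; it is judged then, once.
The state is a dict: "time_s": time; "joint_pos": joint angles; "dq": joint speeds; "joint_torque": joint torques, N m; "tool_pos": TCP position; "ee_rot": TCP orientation; "force": force on the tool from outside, world axes, zero at the start; "ft_torque": the same for the moment, N m; "finger_gap": finger opening in m; "finger_force": force on a finger pad.
Only numpy, scipy, OpenCV 4.12 (cv2) and the standard library are available. Lean on these libraries where they do the work, as an engineer would, in place of code of your own. Each camera call takes 0.05 s, during which the arm holds its last target. There are 200 camera calls.

### The job

Take the white drive stem out of its stand and push it straight down into the square socket on top of the food processor's motor base until its collar sits flush and the hidden catch has snapped in. Then, to prove that it is locked in, pull it straight up with slowly rising force to about 12 N, keep up that pull for about a second, and never let the catch feel 18 N, which would tear it. Leave the stem locked in the socket, let go of it, and leave the whisk and the jar where they are.

Things in the scene. Friction and masses are not known exactly. Their poses are not given: they have to be found in the camera images.
- stem: Drive stem, white plastic, about 90 g, 98 mm tall, standing shank down. Origin: centre of the shank's foot; z up along it. Heights above the origin: square shank 14 x 14 mm, sides along x and y, 0 to 40 mm; collar, a disc 36 mm across, 40 to 46 mm; round neck 16 mm across, 46 to 64 mm; flat grip, 64 to 98 mm. Any quarter turn of the shank fits the socket.
- stem_grip (a point): Centre of the stem's flat grip, 81 mm above the stem's origin. The grip is 16 mm thick along the stem's x, 36 mm wide along its y and 34 mm high: pinch it across the thickness.
- stem_collar (a point): Centre of the collar's underside, 40 mm above the stem's origin; it meets the socket's mouth when the stem is fully home. Below it the shank is necked to 6 x 6 mm from 14 to 33 mm above the origin (the groove for the catch), and its lowest 5 mm taper from 14 to 11 mm.
- processor: Motor base of a bench food processor, grey, fixed to the bench, 200 (x) x 170 (y) mm and 55 mm high, with a block 100 x 100 mm in its middle rising to 100 mm. Origin: centre of its underside; z up; its control panel is on the -x side.
- socket (a point): Centre of the mouth of the square socket, in the top of the block, 100 mm above the bench. The socket is 16.5 x 16.5 mm with its sides along the processor's x and y, 45 mm deep, its mouth chamfered by 2 mm. Its axis is vertical. A stem held off-centre or askew rubs on the walls, and the rubbing then carries part of the pull.
- stand_a: The stand of the drive stem: black plastic block 70 x 70 x 45 mm, fixed to the bench, with a square hole 18 mm wide right through; the stem hangs in it by its collar, so the stem's grip starts about 86 mm above the bench. Origin: centre of its underside.
- whisk: A whisk attachment with a wire balloon 48 mm across, 126 mm tall, standing in a second stand of the same kind; not needed. Origin: centre of its foot.
- jar: A jar with a red lid, 66 mm across and 100 mm tall, towards the right of the bench; not needed. Origin: centre of its underside.
- latch: Sprung catch hidden in the socket, one steel pawl on its +x wall; fixed, origin as the processor's. Passing it takes 2 to 6 N of push within the last 30 mm (not yet the bottom, where the force climbs steeply); it snaps in when the collar is 1 to 8 mm above the mouth. Then the stem lifts freely by 1 to 8 mm (differs each run, cannot be seen), after which the catch holds and yields 1 mm per 10 N.

How it is judged:
By the outcome, as a careful person would: the job done as asked, in the order asked, and still so for the second after the job is handed in, with the robot touching nothing.
It also fails if it takes over 72 s, if anything falls off the work surface, if the arm or the gripper's body presses on something with over 40 N, if the wrist force passes 120 N, or if a joint passes its speed limit or range.

## Working session

There is one attempt and no reset: what is moved stays moved. The work goes in short steps, Python scripts to look and compute and a shell command to move; the robot and the scene stay as the last step left them, time stands still between calls to the robot, and variables do not carry over. Pictures are saved under pics/ and viewed, at most 10 in all, crops included, and the job is handed in when it is done.

```bash
ls; mkdir -p pics; python3 - <<'E'
from station import arm
import cv2, numpy as np
for n in ("scene","top"):
    im=arm.camera(n); cv2.imwrite(f"pics/{n}0.png",im[:,:,::-1])
    m=arm.camera_model(n); print(n,{k:(np.round(v,4).tolist() if not isinstance(v,str) else v) for k,v in m.items()})
s=arm.read_state(); print(s,arm.nose_length)
E
```

```text
pics
shift.py
station.py
scene {'fx': 440.8431, 'fy': 440.8431, 'cx': 317.3926, 'cy': 200.3151, 'world_from_camera': [[0.8779, -0.4168, 0.2359, 0.7661], [0.4788, 0.7555, -0.4471, -0.4359], [0.0082, 0.5055, 0.8628, 0.9031], [0.0, 0.0, 0.0, 1.0]]}
top {'fx': 489.601, 'fy': 489.601, 'cx': 313.6259, 'cy': 203.2052, 'world_from_camera': [[-0.021, 0.9894, -0.1436, 0.4161], [-0.9998, -0.0207, 0.0032, -0.0138], [0.0002, 0.1436, 0.9896, 1.1481], [0.0, 0.0, 0.0, 1.0]]}
{'time_s': 0.1, 'joint_pos': array([-1.48479937e+00,  2.59286940e-01,  1.53594634e+00,  2.67834514e-06,
        1.34799168e+00, -2.02824952e-01]), 'dq': array([ 0.00137642, -0.00185102, -0.00138483,  0.00184608, -0.00205108,
        0.00088025]), 'joint_torque': array([ 3.29644710e-03, -4.46968102e+01, -2.91246200e+01, -4.64527659e-05,
        6.10552495e-03, -1.63108541e-05]), 'tool_pos': array([ 0.1566264 , -0.52679243,  0.25555969]), 'ee_rot': array([-3.10727906e+00, -4.51869755e-01, -1.53704886e-04]), 'force': array([-0.30791437, -0.11639745, -1.21678551]), 'ft_torque': array([0.01956037, 0.00212878, 0.04977205]), 'finger_force': 0.0, 'finger_gap': 0.08571609701780332} 0.025
```

View pics/scene0.png

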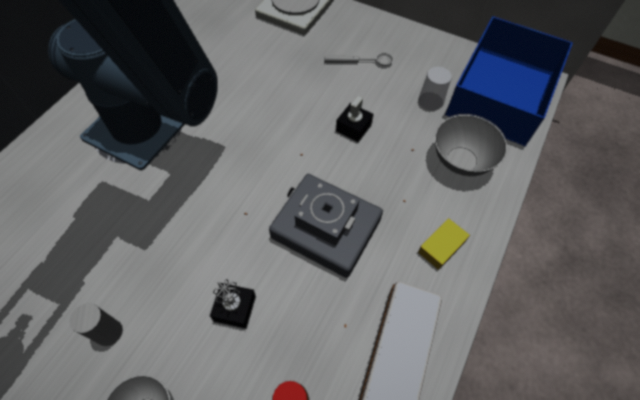

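View pics/top0.png

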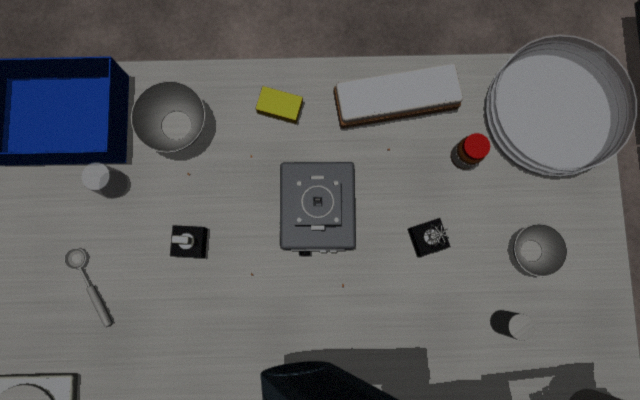

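The scene view shows the stem at about (355,108) in its black stand, the socket at about (327,208), and the whisk at (232,297). In the top view the stem is at about (183,240), the socket at (318,201), the whisk at (432,238) and the jar at (474,148). I'll enlarge the stem and socket crops.

```bash
cat > h.py <<'E'
import numpy as np, cv2
from station import arm
def ray(m,u,v):
    T=np.array(m["world_from_camera"]); d=T[:3,:3]@np.array([(u-m["cx"])/m["fx"],-(v-m["cy"])/m["fy"],-1.])
    return T[:3,3],d/np.linalg.norm(d)
def tri(obs):  # [(model,u,v)...] least squares point, rms residual
    A=np.zeros((3,3));b=np.zeros(3);R=[]
    for m,u,v in obs:
        o,d=ray(m,u,v);P=np.eye(3)-np.outer(d,d);A+=P;b+=P@o;R.append((o,P))
    p=np.linalg.solve(A,b); return p,[np.linalg.norm(P@(p-o)) for o,P in R]
def atz(m,u,v,z):
    o,d=ray(m,u,v); return o+d*(z-o[2])/d[2]
def proj(m,p):
    T=np.linalg.inv(np.array(m["world_from_camera"])); c=T[:3,:3]@p+T[:3,3]
    return m["cx"]+m["fx"]*c[0]/-c[2], m["cy"]-m["fy"]*c[1]/-c[2]
E
python3 - <<'E'
import cv2,numpy as np
t=cv2.imread("pics/top0.png");s=cv2.imread("pics/scene0.png")
c=lambda im,x,y:cv2.resize(im[y:y+50,x:x+66],None,fx=6,fy=6,interpolation=cv2.INTER_CUBIC)
m=np.vstack([np.hstack([c(t,155,215),c(t,285,175)]),np.hstack([c(s,322,85),c(s,294,183)])])
cv2.imwrite("pics/crop1.png",np.clip(m*1.5,0,255))
E
```

```text
[ WARN:0@0.046] global loadsave.cpp:1063 imwrite_ Unsupported depth image for selected encoder is fallbacked to CV_8U.
```

View pics/crop1.png

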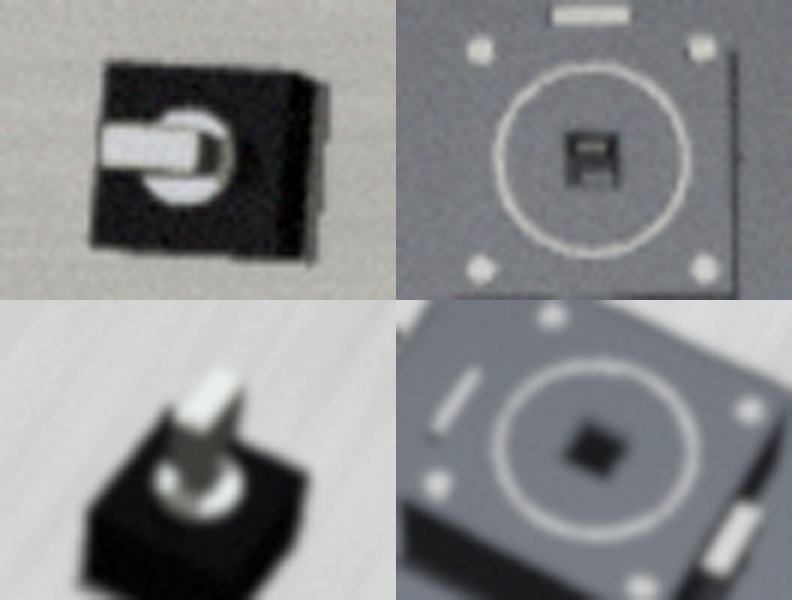

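```bash
python3 - <<'E'
from h import *
t,s=arm.camera_model("top"),arm.camera_model("scene")
o=-.42
for n,a,b,z in (("griptop",(180,239.3),(356.7,101.3),.103),("collar",(186.3,241.2),(355.2,115.5),.051),("socket",(317.7,201.3),(327.2,208),.1),("ring",(317.7+.0,201.5),(327,208),.1)):
    p,r=tri([(t,a[0]+o,a[1]+o),(s,b[0]+o,b[1]+o)]); print(n,p.round(4),np.round(r,4),atz(t,a[0]+o,a[1]+o,z).round(4),atz(s,b[0]+o,b[1]+o,z).round(4))
# directions from top: proc screws, grip edges
P=lambda x,y,x0,y0,z,X=0,Y=0: atz(t,x0+(x-X)/6+o,y0+(y-Y)/6+o,z)[:2]
tl,tr,bl,br=[P(x,y,285,175,.1,396) for x,y in ((481,50),(703,48),(481,269),(705,269))]
print([q.round(4) for q in (tl,tr,bl,br)],"mean",np.mean([tl,tr,bl,br],0).round(4),"yaw x",np.degrees(np.arctan2(*((tl+tr-bl-br)[::-1]))))
l,r=[P(x,y,155,215,.103) for x,y in ((101,145),(198,150))]
print("grip width dir",np.degrees(np.arctan2(*((l-r)[::-1]))),np.linalg.norm(l-r))
st=[P(x,y,155,215,.045) for x,y in ((106,62),(296,73),(290,260),(91,247))]; print("stand mean",np.mean(st,0).round(4), np.degrees(np.arctan2(*((st[0]-st[1]+st[3]-st[2])[::-1]))), np.degrees(np.arctan2(*((st[0]-st[3]+st[1]-st[2])[::-1]))))
from scipy.spatial.transform import Rotation as R
print(R.from_rotvec(arm.read_state()["ee_rot"]).as_matrix().round(4)); m=arm.camera_model("wrist");
T=np.eye(4);S=arm.read_state();T[:3,:3]=R.from_rotvec(S["ee_rot"]).as_matrix();T[:3,3]=S["tool_pos"];print((np.linalg.inv(T)@m["world_from_camera"]).round(4), m["fx"])
E
```

```text
griptop [0.4963 0.2702 0.1029] [0.0005 0.0005] [0.4967 0.2704 0.103 ] [0.496  0.2698 0.103 ]
collar [0.4963 0.2704 0.0512] [0.0001 0.0001] [0.4962 0.2704 0.051 ] [0.4963 0.2707 0.051 ]
socket [ 0.5726 -0.0255  0.1003] [0.0005 0.0005] [ 0.573  -0.0252  0.1   ] [ 0.5721 -0.0257  0.1   ]
ring [ 0.5722 -0.0255  0.1   ] [0.0005 0.0005] [ 0.5726 -0.0252  0.1   ] [ 0.5718 -0.0259  0.1   ]
[array([0.6134, 0.0142]), array([ 0.6124, -0.0663]), array([0.5335, 0.0156]), array([ 0.5318, -0.0648])] mean [ 0.5728 -0.0253] yaw x -1.0071158596363041
grip width dir 85.85525101426404 0.034616201786026986
stand mean [0.4955 0.269 ] 85.28203228095761 -2.315289220484346
[[ 9.586e-01  2.848e-01 -1.000e-04]
 [ 2.848e-01 -9.586e-01  1.600e-03]
 [ 3.000e-04 -1.600e-03 -1.000e+00]]
[[ 6.000e-04  9.447e-01  3.280e-01  8.480e-02]
 [ 1.000e+00 -6.000e-04 -0.000e+00  0.000e+00]
 [ 2.000e-04  3.280e-01 -9.447e-01 -1.184e-01]
 [ 0.000e+00  0.000e+00  0.000e+00  1.000e+00]] 347.9418506501753
```
Excellent. Stem at (0.4963,0.2703), yaw: width along 86° → stem y at ~ 86 (thickness x at -4°). Processor yaw ~ -1°. 

The rows are not in the units I measure in: shifts go in units of 25 mm and turns go in units of 0.25 rad. I convert before sending: -0.0334 m is -1.336, 0.0276 m is 1.104.

```bash
cat > go.py <<'E'
# usage: go.py x y z yaw_deg : tool-frame shift (measured pose -> target), turn first then shift
import sys
from h import *
from scipy.spatial.transform import Rotation as R
x,y,z,a=map(float,sys.argv[1:5]); S=arm.read_state()
R0=R.from_rotvec(S["ee_rot"]); c,s=np.cos(np.radians(a)),np.sin(np.radians(a))
Rt=R.from_matrix([[c,s,0],[s,-c,0],[0,0,-1]]); d=np.array([x,y,z])-S["tool_pos"]
print("t",round(S["time_s"],2),"pos",S["tool_pos"].round(4),"rot",(R0.inv()*Rt).as_rotvec().round(4),"shift now",R0.inv().apply(d).round(4),"shift after turn",Rt.inv().apply(d).round(4),"F",S["force"].round(2),"M",S["ft_torque"].round(3),"gap",round(S["finger_gap"],4),"grip",round(S["finger_force"],1))
E
python3 shift.py '[[[1.104, -1.336, 0, 0, 0, 0], [1.104, -1.336, 0, 0, 0, 0], [1.104, -1.336, 0, 0, 0, 0], [1.104, -1.336, 0, 0, 0, 0], [1.104, -1.336, 0, 0, 0, 0], [1.104, -1.336, 0, 0, 0, 0], [1.104, -1.336, 0, 0, 0, 0], [1.104, -1.336, 0, 0, 0, 0], [1.104, -1.336, 0, 0, 0, 0], [1.104, -1.336, 0, 0, 0, 0]]]' 0.085
python3 shift.py '[[[1.104, -1.336, 0, 0, 0, 0], [1.104, -1.336, 0, 0, 0, 0], [1.104, -1.336, 0, 0, 0, 0], [1.104, -1.336, 0, 0, 0, 0], [1.104, -1.336, 0, 0, 0, 0], [1.104, -1.336, 0, 0, 0, 0], [1.104, -1.336, 0, 0, 0, 0], [1.104, -1.336, 0, 0, 0, 0], [1.104, -1.336, 0, 0, 0, 0], [1.104, -1.336, 0, 0, 0, 0]]]'
python3 shift.py '[[[0, 0, 0, 0, 0, -0.52], [0, 0, 0, 0, 0, -0.52], [0, 0, 0, 0, 0, -0.52], [0, 0, 0, 0, 0, -0.52], [0, 0, 0, 0, 0, -0.52], [0, 0, 0, 0, 0, -0.52], [0, 0, 0, 0, 0, -0.52], [0, 0, 0, 0, 0, -0.52], [0, 0, 0, 0, 0, -0.52], [0, 0, 0, 0, 0, 0]]]'
python3 go.py .4963 .2703 .2 86
```

```text
time_s: 1.1
tool_pos: [0.3262, -0.1267, 0.2563]
ee_rot: [3.109, 0.451, 0.0]
force: [1.2, -0.4, 0.0]
finger_gap: 0.0854
finger_force: 0.0
time_s: 2.1
tool_pos: [0.4957, 0.2722, 0.2558]
ee_rot: [3.108, 0.453, -0.001]
force: [0.9, -0.3, 0.1]
finger_gap: 0.0852
finger_force: 0.0
time_s: 3.1
tool_pos: [0.4953, 0.2702, 0.2558]
ee_rot: [-2.341, -2.095, 0.001]
force: [0.5, -0.1, 0.2]
finger_gap: 0.0848
finger_force: 0.0
t 3.1 pos [0.4953 0.2702 0.2558] rot [-0.0009  0.0004 -0.0411] shift now [0.0002 0.001  0.0558] shift after turn [0.0001 0.001  0.0558] F [ 0.49 -0.08  0.22] M [ 0.004 -0.015  0.01 ] gap 0.0848 grip 0.0
```

In the tool's units: 0.001 m is 0.04, -0.041 rad is -0.164.

```bash
python3 shift.py '[[[0, 0.04, 0, 0, 0, -0.164], [0, 0, 0, 0, 0, 0], [0, 0, 0, 0, 0, 0]]]' >/dev/null
python3 - <<'E'
from h import *
m=arm.camera_model("wrist"); im=arm.camera("wrist")
p=proj(m,np.array([.4963,.2703,.1025])); q=proj(m,np.array([.4963,.2703,.051])); print(p,q)
x,y=int(p[0])-66,int(p[1])-50
x=max(x,0);y=max(y,0)
c=cv2.resize(im[y:y+100,x:x+133,::-1],None,fx=6,fy=6,interpolation=cv2.INTER_CUBIC); cv2.imwrite("pics/w1.png",c); print(x,y)
np.save("w1.npy",m)
E
python3 go.py .4963 .2703 .2 86
```

```text
(np.float64(316.6691166836785), np.float64(190.39730225816555)) (np.float64(316.6898821046604), np.float64(174.38865345430835))
250 140
t 3.45 pos [0.4965 0.2702 0.2562] rot [-0.0003  0.0001 -0.0036] shift now [ 0.0001 -0.0001  0.0562] shift after turn [ 0.0001 -0.0002  0.0562] F [-1.56  0.44 -0.14] M [0.042 0.042 0.009] gap 0.085 grip 0.0
```

View pics/w1.png

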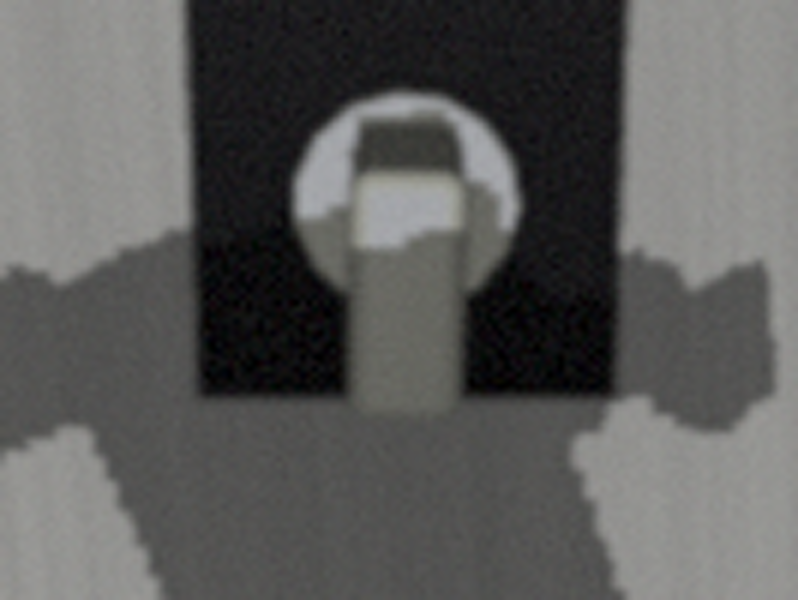

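The wrist view shows the grip's top face centred at about (317.6,188) and its edges parallel to the image columns. That means the yaw is right and the stem sits within about 1 mm of my estimate. I'll descend and grasp.

```bash
python3 shift.py '[[[0.032, 0.016, 1, 0, 0, -0.012], [0, 0, 1, 0, 0, 0], [0, 0, 1, 0, 0, 0], [0, 0, 1, 0, 0, 0], [0, 0, 1, 0, 0, 0], [0, 0, 0.8, 0, 0, 0], [0, 0, 0.48, 0, 0, 0], [0, 0, 0.24, 0, 0, 0], [0, 0, 0, 0, 0, 0], [0, 0, 0, 0, 0, 0]]]' 0.05 >/dev/null
python3 go.py .4969 .271 .092 86
python3 shift.py '[[[0, 0, 0, 0, 0, 0], [0, 0, 0, 0, 0, 0], [0, 0, 0, 0, 0, 0], [0, 0, 0, 0, 0, 0], [0, 0, 0, 0, 0, 0], [0, 0, 0, 0, 0, 0], [0, 0, 0, 0, 0, 0], [0, 0, 0, 0, 0, 0]]]' 0.0 60
python3 go.py .4969 .271 .092 86
```

```text
t 4.45 pos [0.4977 0.2712 0.0942] rot [ 0.0014 -0.0006  0.0015] shift now [-0.0003 -0.0007  0.0022] shift after turn [-0.0003 -0.0007  0.0022] F [0.92 0.4  0.39] M [0.005 0.01  0.   ] gap 0.0501 grip 0.0
time_s: 5.25
tool_pos: [0.4974, 0.2711, 0.0941]
ee_rot: [2.295, 2.144, 0.002]
force: [-1.0, -1.6, 5.9]
finger_gap: 0.0152
finger_force: 58.9
t 5.25 pos [0.4974 0.2711 0.0941] rot [ 0.0013 -0.0005  0.0019] shift now [-0.0002 -0.0005  0.0021] shift after turn [-0.0002 -0.0005  0.0021] F [-0.95 -1.57  5.88] M [-0.068  0.167  0.034] gap 0.0152 grip 58.9
```

In the tool's units: -0.005 m is -0.2, -0.02 m is -0.8.

```bash
python3 shift.py '[[[0, 0, -0.2, 0, 0, 0], [0, 0, -0.4, 0, 0, 0], [0, 0, -0.6, 0, 0, 0], [0, 0, -0.8, 0, 0, 0], [0, 0, -0.8, 0, 0, 0], [0, 0, -0.8, 0, 0, 0], [0, 0, -0.8, 0, 0, 0], [0, 0, -0.8, 0, 0, 0], [0, 0, -0.6, 0, 0, 0], [0, 0, -0.2, 0, 0, 0]]]' | tail -3
python3 shift.py '[[[0, 0, 0, 0, 0, 0], [0, 0, 0, 0, 0, 0], [0, 0, 0, 0, 0, 0]]]' | tail -3
python3 go.py .5726 -.0255 .244 89
python3 - <<'E'
from h import *
im=arm.camera("wrist"); cv2.imwrite("pics/w2.png",im[:,:,::-1])
E
```

```text
force: [0.7, 0.4, -0.7]
finger_gap: 0.015
finger_force: 58.4
force: [-0.5, -0.5, -0.5]
finger_gap: 0.0151
finger_force: 58.4
t 6.55 pos [0.4965 0.2708 0.2422] rot [-0.002   0.0007 -0.0505] shift now [-0.2904  0.0961 -0.0018] shift after turn [-0.2949  0.0813 -0.0018] F [-0.45 -0.49 -0.48] M [-0.038 -0.025 -0.003] gap 0.0151 grip 58.4
```

View pics/w2.png

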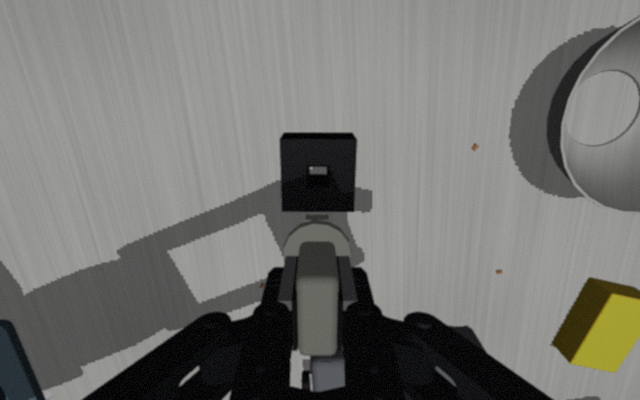

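The wrist view shows the stem held between the pads: grip top from about (318,242) to (318,355), collar arc peaking at about (317,222), and the stand empty. I'll work out the stem's offset from the TCP.

```bash
python3 - <<'E'
from h import *
from scipy.spatial.transform import Rotation as R
m=arm.camera_model("wrist");S=arm.read_state();Rt=R.from_rotvec(S["ee_rot"])
tl=lambda u,v,dz: Rt.inv().apply(atz(m,u,v,S["tool_pos"][2]+dz)-S["tool_pos"]).round(4)
print("grip far/near",tl(318,242,.009),tl(318,355,.009),"L/R",tl(297,350,.009),tl(338,350,.009))
print("collar peak",tl(317,222,-.043),"L/R",tl(284.5,255,-.043),tl(350.5,255,-.043))
E
```

```text
grip far/near [ 0.0321  0.0004 -0.009 ] [-0.0169  0.0004 -0.009 ] L/R [-0.0145 -0.0078 -0.009 ] [-0.0145  0.0082 -0.009 ]
collar peak [0.018  0.0001 0.043 ] L/R [-0.0005 -0.0168  0.043 ] [-0.0005  0.0175  0.043 ]
```

```bash
python3 shift.py '[[[0, 0, 0, 0, 0, -0.2], [-1.18, 0.324, 0, 0, 0, 0], [-1.18, 0.324, 0, 0, 0, 0], [-1.18, 0.324, 0, 0, 0, 0], [-1.18, 0.324, 0, 0, 0, 0], [-1.18, 0.324, 0, 0, 0, 0], [-1.18, 0.324, 0, 0, 0, 0], [-1.18, 0.324, 0, 0, 0, 0], [-1.18, 0.324, 0, 0, 0, 0], [-1.18, 0.324, 0, 0, 0, 0]]]' | tail -3
python3 shift.py '[[[-0.8, 0.22, 0, 0, 0, 0], [-0.38, 0.104, 0, 0, 0, 0], [0, 0, 0, 0, 0, 0], [0, 0, 0, 0, 0, 0], [0, 0, 0, 0, 0, 0]]]' |tail -3
python3 go.py .5726 -.0255 .225 89
python3 - <<'E'
from h import *
c=lambda im,x,y,w,h,f:cv2.resize(im[y:y+h,x:x+w,::-1],None,fx=f,fy=f,interpolation=cv2.INTER_CUBIC)
a=c(arm.camera("top"),275,160,100,75,4);b=c(arm.camera("scene"),275,150,100,75,4)
cv2.imwrite("pics/c3.png",np.hstack([a,b]))
E
```

```text
force: [-0.1, -0.1, -0.5]
finger_gap: 0.0155
finger_force: 58.4
force: [-0.5, -0.6, -1.1]
finger_gap: 0.0155
finger_force: 58.4
t 8.1 pos [ 0.5723 -0.0242  0.2432] rot [-0.0005 -0.0005  0.0007] shift now [-0.0013  0.0003  0.0182] shift after turn [-0.0013  0.0003  0.0182] F [-0.5  -0.65 -1.12] M [ 0.034 -0.018  0.024] gap 0.0155 grip 58.4
```

View pics/c3.png

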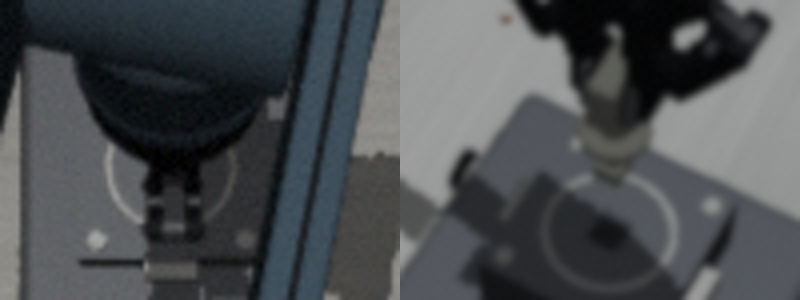

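The stem hangs above the socket in both views: the scene crop shows its foot near (605,175), just above the mouth. I'll centre it and descend in small, force-checked steps.

In the tool's units: 0.0003 m is 0.012, 0.012 m is 0.48.

```bash
python3 shift.py '[[[-0.048, 0.012, 0.4, 0, 0, 0], [0, 0, 0.48, 0, 0, 0], [0, 0, 0.4, 0, 0, 0], [0, 0, 0.24, 0, 0, 0], [0, 0, 0.08, 0, 0, 0], [0, 0, 0, 0, 0, 0], [0, 0, 0, 0, 0, 0], [0, 0, 0, 0, 0, 0], [0, 0, 0, 0, 0, 0]]]' |tail -3
python3 go.py .5726 -.0255 .149 89
python3 shift.py '[[[0, 0, 0.12, 0, 0, 0], [0, 0, 0.12, 0, 0, 0], [0, 0, 0.12, 0, 0, 0], [0, 0, 0.12, 0, 0, 0], [0, 0, 0.12, 0, 0, 0], [0, 0, 0.12, 0, 0, 0], [0, 0, 0, 0, 0, 0]]]' |tail -3
python3 go.py .5726 -.0255 .149 89
```

```text
force: [-0.4, -1.0, -0.4]
finger_gap: 0.0152
finger_force: 58.4
t 9.1 pos [ 0.5732 -0.0267  0.2038] rot [ 0.0008  0.0002 -0.0005] shift now [ 0.0012 -0.0007  0.0547] shift after turn [ 0.0012 -0.0006  0.0548] F [-0.38 -1.01 -0.41] M [0.014 0.007 0.019] gap 0.0152 grip 58.4
force: [1.4, 1.3, -0.8]
finger_gap: 0.015
finger_force: 58.5
t 9.8 pos [ 0.5728 -0.0263  0.1848] rot [-0.0006 -0.0007 -0.0006] shift now [ 0.0008 -0.0002  0.0358] shift after turn [ 0.0008 -0.0002  0.0358] F [ 1.35  1.32 -0.84] M [ 0.207  0.018 -0.048] gap 0.015 grip 58.5
```

In the tool's units: 0.002 m is 0.08, 0.0007 m is 0.028.

```bash
python3 shift.py '[[[0.028, 0, 0, 0, 0, 0], [0, 0, 0.08, 0, 0, 0], [0, 0, 0.08, 0, 0, 0], [0, 0, 0.08, 0, 0, 0], [0, 0, 0, 0, 0, 0], [0, 0, 0, 0, 0, 0]]]' >/dev/null
python3 go.py .5726 -.0255 .149 89
python3 shift.py '[[[0, 0, 0.08, 0, 0, 0], [0, 0, 0.08, 0, 0, 0], [0, 0, 0.08, 0, 0, 0], [0, 0, 0, 0, 0, 0], [0, 0, 0, 0, 0, 0]]]' >/dev/null
python3 go.py .5726 -.0255 .149 89
```

```text
t 10.4 pos [ 0.5728 -0.0259  0.1791] rot [-0.0004 -0.0001 -0.0006] shift now [ 0.0004 -0.0002  0.0301] shift after turn [ 0.0004 -0.0003  0.0301] F [ 0.21  0.48 -0.28] M [0.144 0.078 0.013] gap 0.0152 grip 58.4
t 10.9 pos [ 0.5725 -0.0259  0.173 ] rot [-0.0012 -0.0001 -0.0005] shift now [0.0004 0.0002 0.024 ] shift after turn [0.0004 0.0001 0.024 ] F [-2.75  0.85 -0.52] M [ 0.079  0.482 -0.025] gap 0.0154 grip 58.6
```

```bash
for i in 1 2 3 4; do :; done
python3 shift.py '[[[0.012, 0, 0.06, 0, 0, 0], [0, 0, 0.06, 0, 0, 0], [0, 0, 0, 0, 0, 0]]]' >/dev/null; python3 go.py .5726 -.0255 .149 89
python3 shift.py '[[[0, 0, 0.06, 0, 0, 0], [0, 0, 0.06, 0, 0, 0], [0, 0, 0, 0, 0, 0]]]' >/dev/null; python3 go.py .5726 -.0255 .149 89
python3 shift.py '[[[0, 0, 0.06, 0, 0, 0], [0, 0, 0.06, 0, 0, 0], [0, 0, 0, 0, 0, 0]]]' >/dev/null; python3 go.py .5726 -.0255 .149 89
```

```text
t 11.2 pos [ 0.5719 -0.0257  0.1698] rot [-0.0024  0.     -0.0005] shift now [0.0002 0.0007 0.0208] shift after turn [0.0002 0.0007 0.0208] F [-5.81 -0.88  1.62] M [-0.043  1.156  0.055] gap 0.0154 grip 59.0
t 11.5 pos [ 0.572  -0.0256  0.1669] rot [-0.0024 -0.0001 -0.0005] shift now [0.0001 0.0007 0.0179] shift after turn [0.0001 0.0006 0.0179] F [-5.87  0.15  2.54] M [-0.002  1.335 -0.02 ] gap 0.0153 grip 59.4
t 11.8 pos [ 0.5719 -0.0255  0.1636] rot [-0.0026 -0.0004 -0.0005] shift now [-0.      0.0007  0.0146] shift after turn [0.     0.0007 0.0146] F [-5.54 -0.83  0.3 ] M [0.008 1.122 0.014] gap 0.0152 grip 59.5
```

```bash
python3 shift.py '[[[0, 0, 0.06, 0, 0, 0], [0, 0, 0.06, 0, 0, 0], [0, 0, 0, 0, 0, 0]]]' >/dev/null; python3 go.py .5726 -.0255 .149 89
python3 shift.py '[[[0, 0, 0.06, 0, 0, 0], [0, 0, 0.06, 0, 0, 0], [0, 0, 0, 0, 0, 0]]]' >/dev/null; python3 go.py .5726 -.0255 .149 89
python3 shift.py '[[[0, 0, 0.04, 0, 0, 0], [0, 0, 0.04, 0, 0, 0], [0, 0, 0, 0, 0, 0]]]' >/dev/null; python3 go.py .5726 -.0255 .149 89
python3 shift.py '[[[0, 0, 0.04, 0, 0, 0], [0, 0, 0.04, 0, 0, 0], [0, 0, 0, 0, 0, 0]]]' >/dev/null; python3 go.py .5726 -.0255 .149 89
```

```text
t 12.1 pos [ 0.572  -0.0255  0.1606] rot [-0.0026 -0.0003 -0.0005] shift now [0.0001 0.0007 0.0116] shift after turn [0.0001 0.0006 0.0116] F [-6.28  0.17 -0.5 ] M [-0.052  1.205  0.004] gap 0.0155 grip 59.7
t 12.4 pos [ 0.5719 -0.0255  0.1575] rot [-0.0026 -0.0003 -0.0005] shift now [0.     0.0007 0.0085] shift after turn [0.     0.0007 0.0085] F [-4.36  0.78 -1.21] M [-0.064  1.186  0.029] gap 0.0152 grip 59.6
t 12.7 pos [ 0.572  -0.0255  0.1558] rot [-0.0025 -0.0003 -0.0005] shift now [0.     0.0006 0.0068] shift after turn [0.     0.0006 0.0068] F [-5.11  0.09  1.35] M [ 0.057  1.311 -0.048] gap 0.0154 grip 59.9
t 13.0 pos [ 0.5737 -0.0257  0.1541] rot [ 0.0016  0.     -0.0008] shift now [ 0.0002 -0.0011  0.0051] shift after turn [ 0.0002 -0.0011  0.0051] F [-0.45  0.35 -2.49] M [0.059 0.276 0.011] gap 0.0155 grip 59.3
```

The side load dropped out with the collar about 5 mm above the mouth, so the catch has snapped in. I'll keep going until the collar seats.

In the tool's units: 0.001 m is 0.04, -0.0003 m is -0.012.

```bash
python3 shift.py '[[[0, -0.012, 0.04, 0, 0, 0], [0, -0.012, 0.04, 0, 0, 0], [0, 0, 0, 0, 0, 0]]]' >/dev/null; python3 go.py .5726 -.0255 .149 89
python3 shift.py '[[[0, 0, 0.04, 0, 0, 0], [0, 0, 0.04, 0, 0, 0], [0, 0, 0, 0, 0, 0]]]' >/dev/null; python3 go.py .5726 -.0255 .149 89
```

```text
t 13.3 pos [ 0.5729 -0.0257  0.1524] rot [ 0.0011  0.0001 -0.0006] shift now [ 0.0002 -0.0003  0.0034] shift after turn [ 0.0002 -0.0003  0.0034] F [-0.38 -0.19 -0.54] M [ 0.043 -0.027 -0.019] gap 0.0153 grip 59.7
t 13.6 pos [ 0.5724 -0.0256  0.1502] rot [-0.     -0.     -0.0005] shift now [0.0001 0.0002 0.0012] shift after turn [0.0001 0.0002 0.0012] F [-0.46 -0.16 -0.9 ] M [0.036 0.007 0.009] gap 0.0152 grip 59.7
```

```bash
python3 shift.py '[[[0, 0, 0.02, 0, 0, 0], [0, 0, 0.02, 0, 0, 0], [0, 0, 0, 0, 0, 0]]]' >/dev/null; python3 go.py .5726 -.0255 .149 89
```

```text
t 13.9 pos [ 0.5724 -0.0256  0.1493] rot [ 0.     -0.     -0.0005] shift now [0.0001 0.0002 0.0003] shift after turn [0.0001 0.0002 0.0003] F [-0.6   0.26  0.07] M [ 0.016  0.014 -0.008] gap 0.0153 grip 59.7
```

In the tool's units: 0.0005 m is 0.02.

```bash
python3 shift.py '[[[0, 0, 0.02, 0, 0, 0], [0, 0, 0, 0, 0, 0], [0, 0, 0, 0, 0, 0]]]' >/dev/null; python3 go.py .5726 -.0255 .149 89
python3 shift.py '[[[0, 0, 0.02, 0, 0, 0], [0, 0, 0, 0, 0, 0], [0, 0, 0, 0, 0, 0]]]' >/dev/null; python3 go.py .5726 -.0255 .149 89
python3 shift.py '[[[0, 0, 0.02, 0, 0, 0], [0, 0, 0, 0, 0, 0], [0, 0, 0, 0, 0, 0]]]' >/dev/null; python3 go.py .5726 -.0255 .149 89
```

```text
t 14.2 pos [ 0.5724 -0.0256  0.1492] rot [ 0.0002  0.0001 -0.0005] shift now [0.0001 0.0002 0.0002] shift after turn [0.0001 0.0002 0.0002] F [-1.84  0.47  3.14] M [0.034 0.286 0.037] gap 0.0151 grip 60.3
t 14.5 pos [ 0.5724 -0.0257  0.1492] rot [ 0.0006  0.0002 -0.0005] shift now [0.0002 0.0002 0.0002] shift after turn [0.0002 0.0002 0.0002] F [-2.62  0.37  6.74] M [0.117 0.438 0.045] gap 0.0153 grip 60.8
t 14.8 pos [ 0.5724 -0.0257  0.1492] rot [ 0.0008  0.0004 -0.0004] shift now [0.0002 0.0002 0.0002] shift after turn [0.0002 0.0002 0.0002] F [-3.61  0.1  10.06] M [ 0.173  0.693 -0.014] gap 0.0151 grip 61.3
```

Seated at z=0.1492, about 10 N on the bottom, so the arm's stiffness is about 7 N/mm. Next I'll lift gently through the free play.

```bash
python3 shift.py '[[[0, 0, -0.02, 0, 0, 0], [0, 0, -0.02, 0, 0, 0], [0, 0, -0.02, 0, 0, 0], [0, 0, 0, 0, 0, 0]]]' >/dev/null; python3 go.py .5726 -.0255 .149 89
python3 shift.py '[[[0, 0, -0.02, 0, 0, 0], [0, 0, -0.02, 0, 0, 0], [0, 0, 0, 0, 0, 0]]]' >/dev/null; python3 go.py .5726 -.0255 .149 89
python3 shift.py '[[[0, 0, -0.02, 0, 0, 0], [0, 0, -0.02, 0, 0, 0], [0, 0, 0, 0, 0, 0]]]' >/dev/null; python3 go.py .5726 -.0255 .149 89
python3 shift.py '[[[0, 0, -0.02, 0, 0, 0], [0, 0, -0.02, 0, 0, 0], [0, 0, 0, 0, 0, 0]]]' >/dev/null; python3 go.py .5726 -.0255 .149 89
```

```text
t 15.2 pos [ 0.5724 -0.0256  0.1492] rot [-0.0001 -0.     -0.0005] shift now [0.0001 0.0002 0.0002] shift after turn [0.0001 0.0002 0.0002] F [-0.31  0.64  2.05] M [0.039 0.129 0.028] gap 0.0155 grip 60.1
t 15.5 pos [ 0.5724 -0.0256  0.1501] rot [-0.0003 -0.0001 -0.0006] shift now [0.0001 0.0002 0.0011] shift after turn [0.0001 0.0002 0.0011] F [-0.19  0.21 -0.81] M [0.029 0.015 0.003] gap 0.0156 grip 59.8
t 15.8 pos [ 0.5724 -0.0256  0.1514] rot [ 0.0001  0.     -0.0005] shift now [0.0001 0.0002 0.0024] shift after turn [0.0001 0.0002 0.0024] F [ 0.03  0.25 -0.44] M [ 0.033  0.038 -0.017] gap 0.0147 grip 59.8
t 16.1 pos [ 0.5724 -0.0256  0.1524] rot [ 0.0002  0.     -0.0005] shift now [0.0001 0.0002 0.0034] shift after turn [0.0001 0.0002 0.0034] F [-0.04  0.07 -1.98] M [-0.01  -0.046  0.023] gap 0.015 grip 59.8
```

In the tool's units: -0.0003 m is -0.012, -0.0002 m is -0.008.

```bash
python3 shift.py '[[[0, 0, 0, 0, 0, 0]]]' >/dev/null; python3 go.py .5726 -.0255 .149 89
python3 shift.py '[[[0, 0, -0.012, 0, 0, 0], [0, 0, -0.008, 0, 0, 0], [0, 0, 0, 0, 0, 0]]]' >/dev/null; python3 go.py .5726 -.0255 .149 89
python3 shift.py '[[[0, 0, -0.012, 0, 0, 0], [0, 0, -0.008, 0, 0, 0], [0, 0, 0, 0, 0, 0]]]' >/dev/null; python3 go.py .5726 -.0255 .149 89
```

```text
t 16.2 pos [ 0.5724 -0.0256  0.1524] rot [ 0.0001  0.     -0.0006] shift now [0.0001 0.0002 0.0034] shift after turn [0.0001 0.0002 0.0034] F [ 0.22  0.14 -0.08] M [ 0.025  0.025 -0.003] gap 0.0153 grip 59.8
t 16.5 pos [ 0.5724 -0.0256  0.1529] rot [ 0.0001  0.     -0.0005] shift now [0.0001 0.0002 0.0039] shift after turn [0.0001 0.0002 0.0039] F [ 0.28 -0.1  -0.84] M [0.001 0.012 0.029] gap 0.0151 grip 59.8
t 16.8 pos [ 0.5724 -0.0256  0.1534] rot [ 0.0001 -0.     -0.0006] shift now [0.0001 0.0002 0.0044] shift after turn [0.0001 0.0002 0.0044] F [ 0.6  -0.41 -1.38] M [-0.06   0.016  0.026] gap 0.0154 grip 59.8
```

In the tool's units: -0.0003 m is -0.012, -0.0002 m is -0.008.

```bash
python3 shift.py '[[[0, 0, -0.012, 0, 0, 0], [0, 0, -0.008, 0, 0, 0], [0, 0, 0, 0, 0, 0]]]' >/dev/null; python3 go.py .5726 -.0255 .149 89
python3 shift.py '[[[0, 0, -0.012, 0, 0, 0], [0, 0, -0.008, 0, 0, 0], [0, 0, 0, 0, 0, 0]]]' >/dev/null; python3 go.py .5726 -.0255 .149 89
python3 shift.py '[[[0, 0, -0.012, 0, 0, 0], [0, 0, -0.008, 0, 0, 0], [0, 0, 0, 0, 0, 0]]]' >/dev/null; python3 go.py .5726 -.0255 .149 89
```

```text
t 17.1 pos [ 0.5724 -0.0256  0.1539] rot [ 0.0001 -0.     -0.0005] shift now [0.0001 0.0002 0.0049] shift after turn [0.0001 0.0002 0.0049] F [-0.15  0.34  0.14] M [0.049 0.029 0.035] gap 0.0154 grip 59.8
t 17.4 pos [ 0.5723 -0.0256  0.1542] rot [-0.0002 -0.0001 -0.0006] shift now [0.0001 0.0003 0.0052] shift after turn [0.0001 0.0003 0.0052] F [ 0.53 -0.49 -1.58] M [ 0.058 -0.018  0.035] gap 0.0152 grip 59.5
t 17.7 pos [ 0.5723 -0.0256  0.1545] rot [-0.0004 -0.0001 -0.0005] shift now [0.0001 0.0003 0.0055] shift after turn [0.0001 0.0003 0.0055] F [ 1.24 -0.74 -4.57] M [-0.021 -0.15   0.022] gap 0.0152 grip 59.1
```

Catch contact at z≈0.154. I'll ramp up slowly.

```bash
python3 shift.py '[[[0, 0, -0.004, 0, 0, 0], [0, 0, -0.004, 0, 0, 0], [0, 0, -0.004, 0, 0, 0], [0, 0, -0.004, 0, 0, 0], [0, 0, -0.004, 0, 0, 0], [0, 0, 0, 0, 0, 0]]]' >/dev/null; python3 go.py .5726 -.0255 .149 89
python3 shift.py '[[[0, 0, -0.004, 0, 0, 0], [0, 0, -0.004, 0, 0, 0], [0, 0, -0.004, 0, 0, 0], [0, 0, -0.004, 0, 0, 0], [0, 0, -0.004, 0, 0, 0], [0, 0, 0, 0, 0, 0]]]' >/dev/null; python3 go.py .5726 -.0255 .149 89
```

```text
t 18.3 pos [ 0.5722 -0.0256  0.155 ] rot [-0.0005 -0.0001 -0.0006] shift now [0.0001 0.0004 0.006 ] shift after turn [0.0001 0.0004 0.006 ] F [ 0.91  0.37 -8.47] M [-0.089 -0.256 -0.033] gap 0.0151 grip 58.7
t 18.9 pos [ 0.5722 -0.0256  0.1555] rot [-0.0006 -0.0002 -0.0005] shift now [0.0001 0.0004 0.0065] shift after turn [0.0001 0.0004 0.0065] F [  2.03  -0.13 -13.42] M [-0.079 -0.339  0.032] gap 0.0154 grip 58.5
```

About 12.5 N net of the stem's weight. I'll hold the pull while checking the force every 0.3 s.

```bash
for k in 1; do python3 shift.py '[[[0, 0, 0, 0, 0, 0], [0, 0, 0, 0, 0, 0]]]' | grep force:; python3 shift.py '[[[0, 0, 0, 0, 0, 0], [0, 0, 0, 0, 0, 0], [0, 0, 0, 0, 0, 0]]]' | grep -E 'force:|pos'; done
```

```text
force: [2.1, 0.2, -13.1]
finger_force: 58.5
tool_pos: [0.5722, -0.0256, 0.1556]
force: [1.8, 0.5, -12.9]
finger_force: 58.5
```

```bash
python3 shift.py '[[[0, 0, 0, 0, 0, 0], [0, 0, 0, 0, 0, 0], [0, 0, 0, 0, 0, 0], [0, 0, 0, 0, 0, 0]]]' | grep -E 'force:|pos'
python3 shift.py '[[[0, 0, 0, 0, 0, 0], [0, 0, 0, 0, 0, 0], [0, 0, 0, 0, 0, 0], [0, 0, 0, 0, 0, 0]]]' | grep -E 'force:|pos'
```

```text
tool_pos: [0.5722, -0.0256, 0.1557]
force: [0.7, 0.0, -13.9]
finger_force: 58.5
tool_pos: [0.5722, -0.0256, 0.1557]
force: [0.2, -0.2, -13.8]
finger_force: 58.5
```

Held for about 1.3 s and the catch did not give. I'll relax, reseat the stem flush and release.

In the tool's units: 0.001 m is 0.04, 0.0007 m is 0.028.

```bash
python3 shift.py '[[[0, 0, 0.012, 0, 0, 0], [0, 0, 0.02, 0, 0, 0], [0, 0, 0.028, 0, 0, 0], [0, 0, 0.04, 0, 0, 0], [0, 0, 0.04, 0, 0, 0], [0, 0, 0.04, 0, 0, 0], [0, 0, 0.04, 0, 0, 0], [0, 0, 0.04, 0, 0, 0], [0, 0, 0.02, 0, 0, 0], [0, 0, 0, 0, 0, 0]]]' >/dev/null; python3 go.py .5726 -.0255 .149 89
python3 shift.py '[[[0, 0, 0.016, 0, 0, 0], [0, 0, 0.016, 0, 0, 0], [0, 0, 0, 0, 0, 0], [0, 0, 0, 0, 0, 0]]]' >/dev/null; python3 go.py .5726 -.0255 .149 89
```

```text
t 21.2 pos [ 0.5728 -0.0258  0.1492] rot [ 0.0011  0.0003 -0.0006] shift now [ 0.0003 -0.0002  0.0002] shift after turn [ 0.0003 -0.0002  0.0002] F [ 0.34 -0.11  2.29] M [ 0.028 -0.008 -0.01 ] gap 0.0152 grip 61.0
t 21.6 pos [ 0.5728 -0.0258  0.1491] rot [ 0.0015  0.0005 -0.0005] shift now [ 0.0003 -0.0002  0.0001] shift after turn [ 0.0003 -0.0002  0.0001] F [-2.04 -0.27  7.43] M [0.07  0.337 0.016] gap 0.0151 grip 61.8
```

```bash
python3 shift.py '[[[0, 0, -0.02, 0, 0, 0], [0, 0, 0, 0, 0, 0]]]' >/dev/null
python3 shift.py '[[[0, 0, 0, 0, 0, 0], [0, 0, 0, 0, 0, 0], [0, 0, 0, 0, 0, 0], [0, 0, 0, 0, 0, 0], [0, 0, 0, 0, 0, 0], [0, 0, 0, 0, 0, 0]]]' 0.06 | tail -3
python3 shift.py '[[[0, 0, -0.4, 0, 0, 0], [0, 0, -0.8, 0, 0, 0], [0, 0, -0.8, 0, 0, 0], [0, 0, -0.8, 0, 0, 0], [0, 0, -0.8, 0, 0, 0], [0, 0, -0.8, 0, 0, 0], [0, 0, -0.4, 0, 0, 0], [0.8, 0, 0, 0, 0, 0], [1.6, 0, 0, 0, 0, 0], [1.6, 0, 0, 0, 0, 0]]]' | tail -3
python3 shift.py '[[[1.6, 0, 0, 0, 0, 0], [1.6, 0, 0, 0, 0, 0], [1.6, 0, 0, 0, 0, 0], [1.6, 0, 0, 0, 0, 0], [0.8, 0, 0, 0, 0, 0], [0, 0, 0, 0, 0, 0], [0, 0, 0, 0, 0, 0]]]' 
python3 - <<'E'
from h import *
c=lambda im,x,y,w,h,f:cv2.resize(im[y:y+h,x:x+w,::-1],None,fx=f,fy=f,interpolation=cv2.INTER_CUBIC)
a=c(arm.camera("top"),285,170,66,60,6);b=c(arm.camera("scene"),290,170,66,60,6)
cv2.imwrite("pics/c4.png",np.hstack([a,b]))
E
```

```text
force: [-0.3, 0.1, -0.6]
finger_gap: 0.0601
finger_force: 0.0
force: [0.1, -0.8, -0.3]
finger_gap: 0.0602
finger_force: 0.0
time_s: 24.1
tool_pos: [0.5771, 0.2544, 0.2682]
ee_rot: [2.24, 2.203, -0.002]
force: [0.1, 0.0, -0.0]
finger_gap: 0.0601
finger_force: 0.0
```

View pics/c4.png

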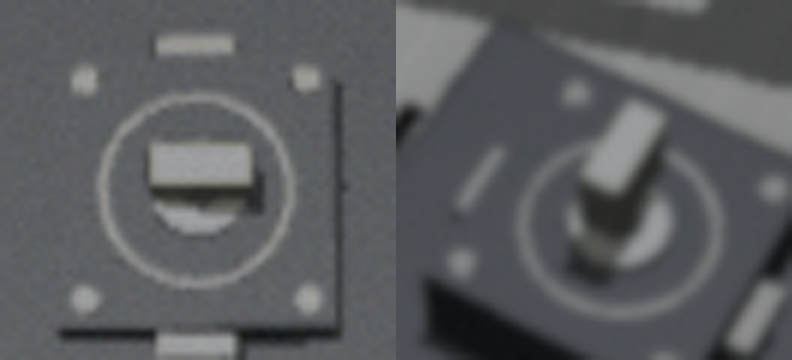

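Both views show the stem upright in the socket with its collar on the block, and the gripper clear. I'll check its height, then hand in.

```bash
python3 - <<'E'
from h import *
p,r=tri([(arm.camera_model("top"),318.1,196.7),(arm.camera_model("scene"),327.6,194.1)]);print(p.round(4),np.round(r,4))
if abs(p[2]-.158)<.005: print(arm.hand_in())
E
```

```text
[ 0.573  -0.0266  0.1566] [0.0002 0.0002]
the job is handed in; nothing more can be done
None
```

The job is handed in: the stem is locked in the socket with its collar flush and the gripper released; the catch held a pull of about 12–13 N for roughly 1.3 s, and the arm went nowhere near the whisk or the jar.

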